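Hover the reading head over the blue test tile

ROBOT

A 6-joint arm with a two-finger parallel gripper is mounted at the origin on the work surface. World frame = base frame: x ahead of the robot, y to its left, z up, the work surface at z = 0. Lengths are in m, angles in rad, forces in N, time in s.
With the tool pointing down it reaches from about 0.35 to 0.975 m from the base axis. Payload 4.9 kg.
Tool frame: the origin (TCP) lies at the centre of the arm's flange, where the gripper is bolted on; the fingertips stand 173 mm ahead of it and the grasp point (between the pads) lies 155 mm ahead of it (ctrl.finger_overhang is the distance from the TCP to the fingertips, in m); z points along the fingers, y is the direction in which the jaws open and shut (so a half turn about z gives the same grasp; the last joint's range is limited). The gripper opens to 85 mm and grips with 20 to 120 N. Pads are 22 mm wide; open, the fingers measure 114 mm over their backs; the gripper's body (76 mm by 85 mm) begins 54 mm behind the grasp point. The pads swing forward as they close: fully open they stand 13 mm farther back than shut.
Start: joints at [1.121, 0.053, 1.613, -0, 1.476, -0.119], TCP at [0.203, 0.591, 0.405] pointing down, gripper open.
Joint ranges: [-3.01, 3.01], [-1.01, 2.22], [0.06, 2.58], [-1.02, 4.17], [0.09, 2.62], [-3.14, 3.14]. Speed limits (rad/s): [2.57, 2.57, 3.14, 3.14, 3.14, 3.14].

INTERFACE

Orientations are given as a rotation vector (axis times angle).
In Python, from station import ctrl, eyes, spotter gives the robot as it stands.
- The arm moves only by the shell command python3 -m crank 'ROWS' [FORCE]. ROWS is JSON, a list of rows, each a list of 7 numbers: the turn, a rotation vector about the tool's x, y, z in rad, then the shift along the tool's x, y, z in mm, then the closure, from -1 (fully open) to 1 (shut). A call has 1 to 8 rows; each row shifts and turns the pose as measured when the row begins, along the tool's axes as they then stand; what a row does not reach is not made up. A row lasts 1/12 s, in which the tool goes at most 41.7 mm and 7.16 degrees, less where a joint would pass 70% of its speed; a pose out of reach is approached as far as the arm can. A call is refused whole if a number of a shift passes 41.7 or a number of a turn 0.125, either way. A call with a gripper value outside its range is refused whole. The fingers move at their own pace and stop on an object; FORCE is the grip in N (left out, the last holds). Time passes only in rows, so rows that do not move let the fingers close. It gives the time, the measured TCP pose, the force and the opening at its end, in the units of the state.
- ctrl.get_obs(): the state, without advancing time (a new reading comes with each control period).
- eyes.get_image(name): name is "side" or "top" or "wrist"; returns a dict with "image" (480x640x3 uint8, red, green, blue), "vertical_fov" (degrees; the focal length in pixels is half the picture's height over the tangent of half this angle, whatever the lens; pixels are square), "cx", "cy" (the principal point, pixels), "dist" ([k1, k2, p1, p2, k3] as OpenCV has them; the pictures are not rectified), "rvec" (rotation vector, rad) and "tvec" (3), from world to camera coordinates, as OpenCV has them; the wrist camera has in their place "mount" (4x4, takes a point from camera to tool coordinates, whose origin is the TCP and whose axes are the flange's). Camera axes: x right, y down, z forward; pixel columns grow to the right and rows downward; lengths in m; the calibration is good to about 2 mm. A picture is of the moment at which its call begins: read the wrist's pose just before it. There is no depth.
- ctrl.finish_job(): hands the job in, once; it reports no verdict.
Trained networks look in a picture, given as the dict that the camera call returned (one of the last four; its "shot" number tells which), for a name from the list of things; names that differ only in an ending like _2 or _b are one class to them, and where a whole thing is asked for, a point or a joint stands for the part that bears it (a point fixed in the world has none). Each returns a list of dicts, best first, with "confidence" (0 to 1); they miss things now and then, are a little off and sometimes report something else, mostly with a low value. They report only what shows in the picture. A call takes as long as a camera call.
- spotter.look_for(query, picture): "centre" ([x, y, z] in m, in world coordinates, good to about 4 mm: the middle of the surface that is visible of it).
- spotter.outline_of(query, picture): "region" (480x640 bool, what is visible of it).
- spotter.mark_of(query, picture): "centre" ([x, y, z] in m, in world coordinates, good to about 4 mm: a listed point, or the origin of a listed thing).
The state is a dict: "t": time; "q": joint angles; "dq": joint speeds; "effort": joint torques, N m; "tool_pos": TCP position; "tool_rot": TCP orientation; "contact_force": force on the tool from outside, world axes, zero at the start; "wrist_torque": the same for the moment, N m; "opening": finger opening in m.
Only numpy, scipy, OpenCV 4.12 (cv2) and the standard library are available. Lean on these libraries where they do the work, as an engineer would, in place of code of your own. Each camera call takes 0.05 s, during which the arm holds its last target.

TASK

Wake the contactless reading head by pressing its console keys fully down one at a time, red, then yellow, then green. Then pick up the head by its black handle, carry it over the top of the row of pots on the wooden rack without disturbing any of them, and bring it level and squarely lined up over the blue tile, about one centimetre above it and never touching either tile. Finish like that: still gripping the head, keeping it still in the air over the blue tile.

Things in the scene. Friction and masses are not known exactly. Their poses are not given: they have to be found in the camera images.
- head: the reading head, loose, 0.2 to 0.45 kg, standing upright on a thin black rubber pad (6 mm thick) on the robot's right. White foot 100 (x) by 50 (y) by 30 (z) mm with an orange stripe; on its middle a black upright handle 60 (x) by 30 (y) mm from 30 to 105 mm above the underside, to be pinched across its 30 mm (along y). Origin: centre of the flat underside; x along the foot's 100 mm, z up. Either way round counts as lined up.
- head_grip (a point): point on the head's axis 85 mm above its underside, 20 mm below the top of the handle: a good height to pinch it
- key_red (a joint): travel of the red key in m: 0 up, 0.006 fully down; springs back; about 5 N holds it fully down; press at least 5 mm to be sure (4.5 mm counts)
- key_yellow (a joint): the same for the yellow key
- key_green (a joint): the same for the green key
- key_red_top (a point): centre of the top face of the red key, a round cap 28 mm across; it is pressed straight down (z up, y along the row). The three keys stand in one row, 55 mm between centres, in any colour order, each in a black housing on a flat grey console (110 by 190 by 25 mm) on the robot's right
- key_yellow_top (a point): centre of the top face of the yellow key, as the red one
- key_green_top (a point): centre of the top face of the green key, as the red one
- rack: low wooden drying rack, fixed, 400 (x) by 100 (y) by 25 (z) mm, running away from the robot between the head and the tiles. Origin: centre of its underside; x along its 400 mm. Carry the head across it between its ends. The tallest pot on it reaches 150 mm above the table.
- cup0: off-white clay cup on the rack, 72 mm across the rim, 85 mm tall, loose; origin at the centre of its underside, z up. Leave it standing where it is.
- cup1: terracotta cup on the rack, 72 mm across, 80 mm tall, loose; origin at the centre of its underside, z up. Leave it standing where it is.
- cup2: white glazed cup on the rack, 72 mm across, 90 mm tall, loose; origin at the centre of its underside, z up. Leave it standing where it is.
- vase: off-white clay vase on the rack, 80 mm across, 125 mm tall, loose; origin at the centre of its underside, z up. Leave it standing where it is.
- tile_blue: the target: flat blue-glazed tile 100 (x) by 50 (y) by 8 (z) mm, loose, on a round plywood turntable (124 mm across, top 40 mm above the table, does not turn) on the robot's left. Origin: centre of its underside; x along its 100 mm, z up. Must not be touched.
- tile_blue_top (a point): centre of the blue tile's top face, 8 mm above its underside, 48 mm above the table
- tile_white: white tile of the same size on the other turntable, not the target; must not be touched

How it is judged:
On the way, in this order (a step that is already met when the one before it is completed fails the run):
1. the red key is pressed fully down, the other keys up (value of joint key_red above 0.0045 m and value of joint each of key_yellow, key_green below 0.002 m), for 0.05 s.
2. the yellow key is pressed fully down, the other keys up (value of joint key_yellow above 0.0045 m and value of joint each of key_red, key_green below 0.002 m), for 0.05 s.
3. the green key is pressed fully down, the other keys up (value of joint key_green above 0.0045 m and value of joint each of key_red, key_yellow below 0.002 m), for 0.05 s.
4. the head is picked up by the gripper, clear of its pad (height (world z) of head above 0.03 m and contact force between head and the fingers above 1 N), for 0.1 s.
5. the head passes over the rack, its underside above the pots' tops (y of head in the frame of rack between -0.06 and 0.06 m and x of head in the frame of rack between -0.2 and 0.2 m and height (world z) of head above 0.151 m), for 0.02 s.
At the end, for the whole second after the job is handed in: Gripper holds the head still over the blue tile: centres within 10 mm in plan, long sides parallel within 0.17 rad (either way round), level within 0.1 rad, underside 3 to 20 mm above the tile, touching only the fingers; pots upright and within 15 mm of their starts, tiles within 4 mm (horizontal distance between head and tile_blue_top below 0.01 m and z of head in the frame of tile_blue between 0.011 and 0.028 m and angle between the x axis of head and the x axis of tile_blue, either way round below 0.17 rad and angle between head's own z axis and vertical below 0.1 rad and contact force between head and the fingers above 1 N and linear speed of head below 0.02 m/s and angular speed of head below 0.2 rad/s and contact force between head and tile_blue below 0.1 N and contact force between head and tile_white below 0.1 N and contact force between head and rack below 0.1 N and contact force between head and cup0 below 0.1 N and contact force between head and cup1 below 0.1 N and contact force between head and cup2 below 0.1 N and contact force between head and vase below 0.1 N and distance of each of cup0, cup1, cup2, vase from where it was at the start of the episode below 0.015 m and angle between each of cup0, cup1, cup2, vase's own z axis and vertical below 0.3 rad and distance of each of tile_blue, tile_white from where it was at the start of the episode below 0.004 m); the arm keeps its last pose, push and grip.
It fails at once if a tile is touched by the head or the robot (contact force between any of tile_blue, tile_white and head above 0.3 N or contact force between any of tile_blue, tile_white and the arm above 0.3 N or contact force between any of tile_blue, tile_white and the fingers above 0.3 N).
It fails at once if a pot on the rack is pushed 15 mm or tipped (distance of any of cup0, cup1, cup2, vase from where it was at the start of the episode above 0.015 m or angle between any of cup0, cup1, cup2, vase's own z axis and vertical above 0.3 rad).
It fails at once if two keys are pressed at once (value of joint each of key_red, key_yellow above 0.003 m or value of joint each of key_red, key_green above 0.003 m or value of joint each of key_yellow, key_green above 0.003 m).
It also fails if it takes over 61 s, if anything falls off the work surface, if the arm or the gripper's body presses on something with over 40 N, if the wrist force passes 120 N, or if a joint passes its speed limit or range.

## Working session

There is one attempt and no reset: what is moved stays moved. The work goes in short steps, Python scripts to look and compute and a shell command to move; the robot and the scene stay as the last step left them, time stands still between calls to the robot, and variables do not carry over. Pictures are saved under pics/ and viewed, and the job is handed in when it is done.

```bash
ls; mkdir -p pics; python3 - <<'E'
from station import ctrl, eyes, spotter
import cv2
print(ctrl.get_obs())
for n in ["side","top","wrist"]:
    p=eyes.get_image(n); cv2.imwrite(f"pics/{n}0.png",p["image"][:,:,::-1])
    print(n,{k:v for k,v in p.items() if k!="image"})
    for q in ["head","head_grip","key_red_top","key_yellow_top","key_green_top","tile_blue_top","tile_blue","tile_white","rack","cup0","cup1","cup2","vase"]:
        try:
            r=spotter.mark_of(q,p); print(q,[(round(x["confidence"],2),[round(float(v),4) for v in x["centre"]]) for x in r[:2]])
        except Exception as e: print(q,e)
print(ctrl.get_obs()["t"])
E
```

```text
pics
{'t': 0.0, 'q': array([ 1.12099199e+00,  5.33769320e-02,  1.61432867e+00,  7.27486644e-06,
        1.47597350e+00, -1.19007047e-01]), 'dq': array([-0.00197038, -0.00034047, -0.00084047,  0.00026295, -0.0001384 ,
       -0.00025213]), 'effort': array([ 2.21002258e-03, -3.93668354e+01, -3.70181465e+01, -3.21413415e-05,
        6.87009029e-03,  2.86960915e-05]), 'tool_pos': array([0.20288242, 0.59086756, 0.40342948]), 'tool_rot': array([-0.51715253, -3.09813268,  0.00314194]), 'contact_force': array([-0.13439007,  0.35784024, -0.01663922]), 'wrist_torque': array([-0.02679298,  0.00196898,  0.00623456]), 'opening': 0.08558306808796828}
side {'vertical_fov': 42.503322944900034, 'cx': 320.71142915709675, 'cy': 233.8576342396152, 'dist': array([-0.03954805,  0.        ,  0.        ,  0.        ,  0.        ]), 'rvec': array([ 2.14015621, -0.84967401,  0.36523154]), 'tvec': array([-0.38506591,  0.28872118,  1.07084753]), 'shot': 1}
head [(0.73, [0.389, -0.2916, 0.0027])]
head_grip [(0.66, [0.3877, -0.2908, 0.0897])]
key_red_top [(0.46, [0.5631, -0.2914, 0.0466])]
key_yellow_top [(0.46, 
[... 1674 characters left out ...]
2])]
wrist {'vertical_fov': 58.38794559571247, 'cx': 317.4158872765827, 'cy': 233.00755922488403, 'dist': array([-0.03581507,  0.        ,  0.        ,  0.        ,  0.        ]), 'mount': array([[-6.97635959e-05, -9.45896538e-01, -3.24468387e-01,
         8.46650336e-02],
       [ 9.99999707e-01,  1.81322897e-04, -7.43604882e-04,
         3.77827942e-04],
       [ 7.62206832e-04, -3.24468344e-01,  9.45896249e-01,
         3.07862067e-02],
       [ 0.00000000e+00,  0.00000000e+00,  0.00000000e+00,
         1.00000000e+00]]), 'shot': 3}
head []
head_grip []
key_red_top []
key_yellow_top []
key_green_top []
tile_blue_top []
tile_blue []
tile_white []
rack []
cup0 []
cup1 []
cup2 []
vase []
2.1
```

View pics/top0.png

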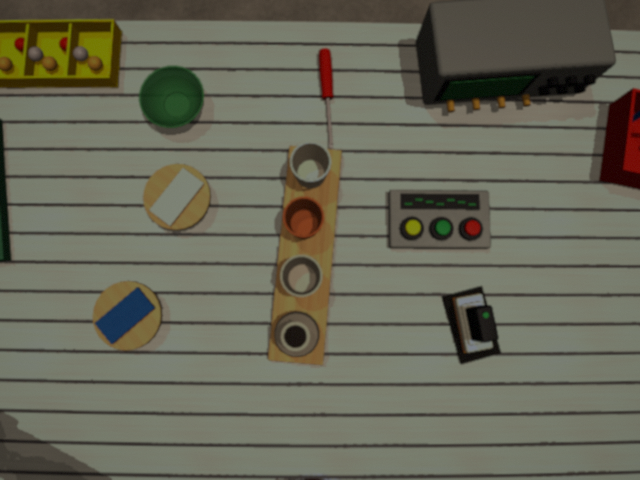

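View pics/side0.png

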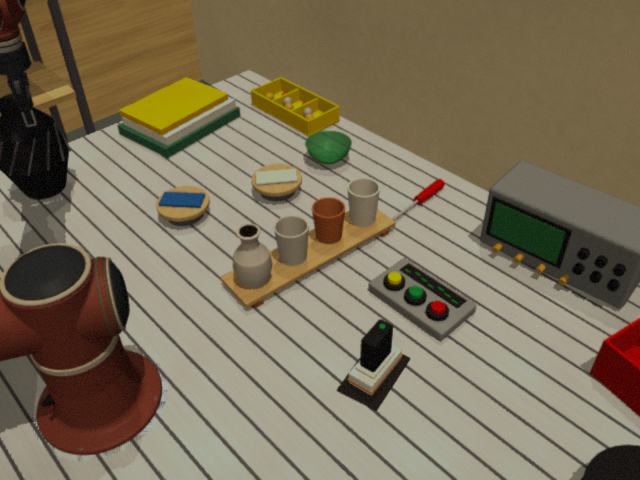

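Top view: blue tile (126,315), keys yellow/green/red (413,228)/(442,228)/(471,228), head's foot about (470,325), rack from (315,150) to (297,362). Next I measure these by back-projecting at known heights.

```bash
cat > h.py <<'E'
import numpy as np, cv2
def cam(p):
    f=240/np.tan(np.radians(p["vertical_fov"])/2)
    return np.array([[f,0,p["cx"]],[0,f,p["cy"]],[0,0,1]])
def ext(p,obs=None):
    if "mount" in p:
        T=np.eye(4);T[:3,:3]=cv2.Rodrigues(np.array(obs["tool_rot"]))[0];T[:3,3]=obs["tool_pos"]
        W=np.linalg.inv(T@p["mount"]); return W[:3,:3],W[:3,3]
    return cv2.Rodrigues(p["rvec"])[0],np.array(p["tvec"])
def back(p,uv,z,obs=None):
    R,t=ext(p,obs)
    n=cv2.undistortPoints(np.array(uv,float).reshape(-1,1,2),cam(p),p["dist"]).reshape(-1,2)
    d=np.c_[n,np.ones(len(n))]@R; c=-R.T@t
    return c+d*((z-c[2])/d[:,2])[:,None]
def blob(mask):
    n,l,s,c=cv2.connectedComponentsWithStats(mask.astype(np.uint8))
    i=1+np.argmax(s[1:,4]); return l==i
def rect(p,mask,z,obs=None):
    m=blob(mask); v,u=np.nonzero(m)
    w=back(p,np.c_[u,v],z,obs)[:,:2]
    (cx,cy),(a,b),ang=cv2.minAreaRect((w*1000).astype(np.float32))
    if a<b: a,b,ang=b,a,ang+90
    ang=(ang+90)%180-90
    return dict(c=(round(cx/1000,4),round(cy/1000,4)),mean=w.mean(0).round(4),size=(round(a,1),round(b,1)),yaw=round(float(np.radians(ang)),3),n=len(w))
E
python3 - <<'E'
from station import ctrl, eyes, spotter
import numpy as np,cv2
from h import *
p=eyes.get_image("top"); hsv=cv2.cvtColor(p["image"],cv2.COLOR_RGB2HSV)
H,S,V=[hsv[...,i].astype(int) for i in range(3)]
def roi(m,x0,x1,y0,y1):
    k=np.zeros_like(m);k[y0:y1,x0:x1]=1;return m&k
print("blue",rect(p,roi((H>95)&(H<130)&(S>120),80,170,270,360),.048))
for n,q,h in [("red",(471,228),lambda:(H<8)|(H>172)),("yel",(413,228),lambda:(H>22)&(H<35)),("grn",(442,228),lambda:(H>45)&(H<85))]:
    print(n,rect(p,roi(h()&(S>120)&(V>50),q[0]-14,q[0]+14,q[1]-14,q[1]+14),.045))
print("pad",rect(p,roi((V<45),440,505,285,365),.006))
print("rack",rect(p,roi((H>8)&(H<25)&(S>70)&(V>60),260,345,140,370),.025))
crop=p["image"][270:380,420:530,::-1]
a=cv2.resize(crop,(550,550),interpolation=cv2.INTER_CUBIC)
cv2.imwrite("pics/headcrop.png",cv2.convertScaleAbs(a,alpha=2))
s=eyes.get_image("side");
for q in ["head","tile_blue"]:
    for im in (p,s):
        o=spotter.outline_of(q,im)[:1]
        if o: print(q,o[0]["confidence"],o[0]["region"].sum())
cv2.imwrite("pics/sidecrop.png",cv2.convertScaleAbs(cv2.resize(s["image"][300:420,320:430,::-1],(550,600),interpolation=cv2.INTER_CUBIC),alpha=2))
E
```

```text
blue {'c': (0.3979, 0.3394), 'mean': array([0.3978, 0.3394]), 'size': (96.0, 46.5), 'yaw': -0.85, 'n': 1405}
red {'c': (0.5612, -0.286), 'mean': array([ 0.5614, -0.286 ]), 'size': (28.3, 27.7), 'yaw': -1.562, 'n': 210}
yel {'c': (0.5616, -0.1758), 'mean': array([ 0.5613, -0.1759]), 'size': (29.5, 28.9), 'yaw': 0.781, 'n': 224}
grn {'c': (0.5617, -0.2314), 'mean': array([ 0.5616, -0.2313]), 'size': (26.1, 25.8), 'yaw': -0.021, 'n': 181}
pad {'c': (0.3857, -0.2914), 'mean': array([ 0.3818, -0.2917]), 'size': (127.8, 84.6), 'yaw': 0.231, 'n': 1762}
rack {'c': (0.5158, 0.0195), 'mean': array([0.4986, 0.0181]), 'size': (401.2, 103.5), 'yaw': -0.083, 'n': 8049}
head 0.83 1893
head 0.85 2323
tile_blue 0.6 1615
tile_blue 0.33 3892
```

View pics/headcrop.png

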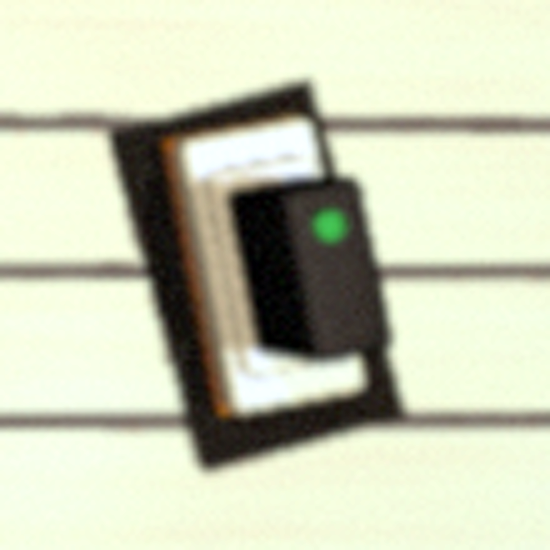

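```bash
cat > plan.py <<'E'
import sys,json,numpy as np
from scipy.spatial.transform import Rotation as R
from station import ctrl
def yawrot(phi): # tool y at world angle phi, z down
    y=np.array([np.cos(phi),np.sin(phi),0]);z=np.array([0,0,-1.]);return R.from_matrix(np.c_[np.cross(y,z),y,z])
def plan(target,phi,n,clo,tilt=True):
    o=ctrl.get_obs();p=np.array(o["tool_pos"]);r=R.from_rotvec(o["tool_rot"])
    tgt=np.array(target);rel=(r.inv()*yawrot(phi)).as_rotvec()
    print("t",round(o["t"],2),"pos",p.round(4),"phi",np.arctan2(*r.as_matrix()[1::-1,1]).round(3),"tilt turn",rel.round(3),"F",o["contact_force"].round(1),"open",round(o["opening"],4),"q",o["q"].round(2))
    step=(tgt-p)/n;rows=[]
    for i in range(n):
        rows.append([round(float(v),3) for v in rel/n]+[round(float(v),1) for v in r.inv().apply(step)*1000]+[clo]); r=r*R.from_rotvec(rel/n)
    for i in range(0,n,8): print(json.dumps(rows[i:i+8]).replace(" ",""))
if __name__=="__main__":
    a=[float(x) for x in sys.argv[1:]]
    plan(a[:3],a[3],int(a[4]),a[5])
E
python3 plan.py .562 -.287 .40 -1.35 26 1
```

```text
t 2.4 pos [0.203  0.5911 0.4047] phi 1.24 tilt turn [-0.    0.    2.59] F [-1.1  0.1 -0.3] open 0.0858 q [ 1.12  0.05  1.61  0.    1.48 -0.12]
[[-0.0,0.0,0.1,-24.0,-27.5,0.2,1.0],[-0.0,0.0,0.1,-26.6,-24.9,0.2,1.0],[-0.0,0.0,0.1,-29.0,-22.2,0.2,1.0],[-0.0,0.0,0.1,-31.0,-19.2,0.2,1.0],[-0.0,0.0,0.1,-32.8,-16.0,0.2,1.0],[-0.0,0.0,0.1,-34.2,-12.6,0.2,1.0],[-0.0,0.0,0.1,-35.3,-9.2,0.2,1.0],[-0.0,0.0,0.1,-36.1,-5.6,0.2,1.0]]
[[-0.0,0.0,0.1,-36.4,-2.0,0.2,1.0],[-0.0,0.0,0.1,-36.5,1.6,0.2,1.0],[-0.0,0.0,0.1,-36.1,5.2,0.2,1.0],[-0.0,0.0,0.1,-35.4,8.8,0.2,1.0],[-0.0,0.0,0.1,-34.4,12.3,0.2,1.0],[-0.0,0.0,0.1,-33.0,15.6,0.2,1.0],[-0.0,0.0,0.1,-31.2,18.8,0.2,1.0],[-0.0,0.0,0.1,-29.2,21.9,0.2,1.0]]
[[-0.0,0.0,0.1,-26.9,24.7,0.2,1.0],[-0.0,0.0,0.1,-24.3,27.2,0.2,1.0],[-0.0,0.0,0.1,-21.5,29.5,0.2,1.0],[-0.0,0.0,0.1,-18.4,31.5,0.2,1.0],[-0.0,0.0,0.1,-15.2,33.2,0.2,1.0],[-0.0,0.0,0.1,-11.8,34.5,0.2,1.0],[-0.0,0.0,0.1,-8.4,35.5,0.2,1.0],[-0.0,0.0,0.1,-4.8,36.2,0.2,1.0]]
[[-0.0,0.0,0.1,-1.2,36.5,0.2,1.0],[-0.0,0.0,0.1,2.5,36.4,0.2,1.0]]
```

```bash
python3 -m crank '[[0,0,0.1,-24,-27.5,0,1],[0,0,0.1,-27,-25,0,1],[0,0,0.1,-29,-22,0,1],[0,0,0.1,-31,-19,0,1],[0,0,0.1,-33,-16,0,1],[0,0,0.1,-34,-12.5,0,1],[0,0,0.1,-35,-9,0,1],[0,0,0.1,-36,-5.5,0,1]]'; python3 plan.py .562 -.287 .40 -1.35 20 1
```

```text
t: 3.07
tool_pos: [0.3111, 0.3147, 0.4031]
tool_rot: [-1.716, -2.631, -0.002]
contact_force: [1.2, 0.3, -0.0]
opening: 0.0
t 3.07 pos [0.3111 0.3147 0.4031] phi 0.415 tilt turn [-0.000e+00 -1.000e-03  1.765e+00] F [ 1.2  0.3 -0. ] open 0.0 q [ 0.62 -0.41  2.02  0.    1.53  0.21]
[[-0.0,-0.0,0.088,-32.6,-0.7,0.1,1.0],[-0.0,-0.0,0.088,-32.5,2.2,0.1,1.0],[-0.0,-0.0,0.088,-32.2,5.1,0.1,1.0],[-0.0,-0.0,0.088,-31.6,7.9,0.1,1.0],[-0.0,-0.0,0.088,-30.8,10.7,0.1,1.0],[-0.0,-0.0,0.088,-29.7,13.3,0.1,1.0],[-0.0,-0.0,0.088,-28.5,15.9,0.1,1.0],[-0.0,-0.0,0.088,-26.9,18.3,0.1,1.0]]
[[-0.0,-0.0,0.088,-25.2,20.6,0.1,1.0],[-0.0,-0.0,0.088,-23.3,22.8,0.1,1.0],[-0.0,-0.0,0.088,-21.2,24.8,0.1,1.0],[-0.0,-0.0,0.088,-18.9,26.5,0.1,1.0],[-0.0,-0.0,0.088,-16.5,28.1,0.1,1.0],[-0.0,-0.0,0.088,-14.0,29.4,0.2,1.0],[-0.0,-0.0,0.088,-11.3,30.6,0.2,1.0],[-0.0,-0.0,0.088,-8.6,31.4,0.2,1.0]]
[[-0.0,-0.0,0.088,-5.8,32.1,0.2,1.0],[-0.0,-0.0,0.088,-2.9,32.5,0.2,1.0],[-0.0,-0.0,0.088,-0.1,32.6,0.2,1.0],[-0.0,-0.0,0.088,2.8,32.5,0.2,1.0]]
```

```bash
python3 -m crank '[[0,0,0.088,-32.5,-0.5,0,1],[0,0,0.088,-32.5,2,0,1],[0,0,0.088,-32,5,0,1],[0,0,0.088,-31.5,8,0,1],[0,0,0.088,-31,10.5,0,1],[0,0,0.088,-29.5,13.5,0,1],[0,0,0.088,-28.5,16,0,1],[0,0,0.088,-27,18,0,1]]';  python3 -m crank '[[0,0,0.088,-25,20.5,0,1],[0,0,0.088,-23.5,23,0,1],[0,0,0.088,-21,25,0,1],[0,0,0.088,-19,26.5,0,1],[0,0,0.088,-16.5,28,0,1],[0,0,0.088,-14,29.5,0,1],[0,0,0.088,-11.5,30.5,0,1],[0,0,0.088,-8.5,31.5,0,1]]'; python3 plan.py .562 -.287 .30 -1.35 8 1
```

```text
t: 3.73
tool_pos: [0.4081, 0.0597, 0.4053]
tool_rot: [2.549, 1.831, 0.015]
contact_force: [0.3, 0.3, -0.2]
opening: -0.0001
t: 4.4
tool_pos: [0.4976, -0.2001, 0.408]
tool_rot: [3.041, 0.78, 0.026]
contact_force: [-0.6, 0.3, -0.4]
opening: -0.0001
t 4.4 pos [ 0.4976 -0.2001  0.408 ] phi -1.069 tilt turn [ 0.004 -0.016  0.281] F [-0.6  0.3 -0.4] open -0.0001 q [-0.52 -0.17  1.82  0.01  1.48  0.54]
[[0.001,-0.002,0.035,1.6,13.3,13.6,1.0],[0.001,-0.002,0.035,2.1,13.3,13.6,1.0],[0.001,-0.002,0.035,2.6,13.2,13.6,1.0],[0.001,-0.002,0.035,3.1,13.1,13.6,1.0],[0.001,-0.002,0.035,3.6,13.0,13.6,1.0],[0.001,-0.002,0.035,4.1,12.8,13.5,1.0],[0.001,-0.002,0.035,4.5,12.7,13.5,1.0],[0.001,-0.002,0.035,5.0,12.5,13.5,1.0]]
```

```bash
python3 -m crank '[[0,-0.004,0.07,3.5,26.5,27,1],[0,-0.004,0.07,6,26.5,27,1],[0,-0.004,0.07,7,26,27,1],[0,-0.004,0.07,9.5,25,27,1],[0,0,0,0,0,0,1]]'; python3 - <<'E'
from station import ctrl, eyes, spotter
from h import *
o=ctrl.get_obs();p=eyes.get_image("wrist");cv2.imwrite("pics/w1.png",p["image"][:,:,::-1])
hsv=cv2.cvtColor(p["image"],cv2.COLOR_RGB2HSV);H,S,V=[hsv[...,i].astype(int) for i in range(3)]
for n,m in [("red",(H<8)|(H>172)),("yel",(H>22)&(H<35)),("grn",(H>45)&(H<85))]:
    try: print(n,rect(p,m&(S>130)&(V>50),.045,o))
    except Exception as e: print(e)
E
python3 plan.py .562 -.287 .24 -1.35 3 1
```

```text
t: 4.82
tool_pos: [0.5668, -0.2989, 0.2999]
tool_rot: [3.116, 0.308, 0.012]
contact_force: [-0.9, 1.1, -2.3]
opening: -0.0
red {'c': (0.5609, -0.2874), 'mean': array([ 0.5612, -0.2875]), 'size': (30.6, 27.6), 'yaw': 0.193, 'n': 2078}
yel {'c': (0.5606, -0.1783), 'mean': array([ 0.5605, -0.1783]), 'size': (31.8, 26.8), 'yaw': -0.669, 'n': 2120}
grn {'c': (0.5609, -0.2328), 'mean': array([ 0.5611, -0.233 ]), 'size': (30.3, 27.3), 'yaw': -0.303, 'n': 2060}
t 4.87 pos [ 0.5665 -0.2978  0.3027] phi -1.371 tilt turn [ 0.012 -0.008 -0.021] F [-0.6  0.9 -0.3] open -0.0001 q [-0.6   0.16  1.67 -0.    1.3   0.77]
[[0.004,-0.003,-0.007,-0.9,-4.1,20.8,1.0],[0.004,-0.003,-0.007,-0.8,-4.0,20.9,1.0],[0.004,-0.003,-0.007,-0.7,-3.9,20.9,1.0]]
```

View pics/w1.png

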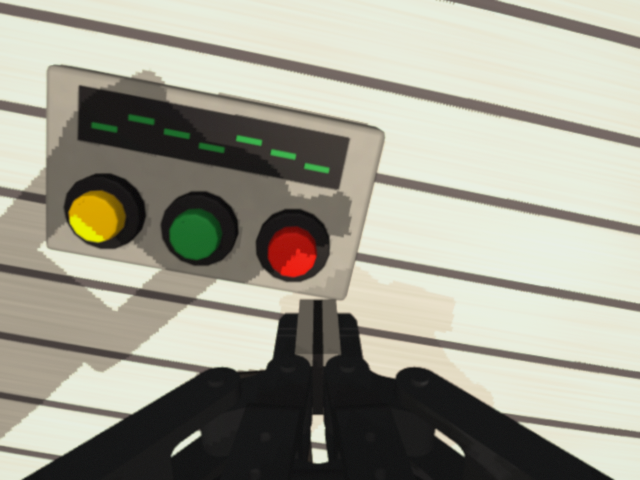

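The wrist view shows the caps at yellow (97,215), green (195,235) and red (291,252), which agrees with the top camera to 2 mm. I'm descending on red.

```bash
python3 -m crank '[[0.004,-0.003,-0.007,-2.5,-4,22,1],[0.004,-0.003,-0.007,-2,-3.5,22,1],[0.004,-0.003,-0.007,-2,-3.5,21,1],[0,0,0,0,0,0,1]]' 60;python3 plan.py .561 -.287 .222 -1.35 1 1
```

```text
t: 5.2
tool_pos: [0.5596, -0.2887, 0.2421]
tool_rot: [3.117, 0.351, 0.009]
contact_force: [-1.0, 0.5, -1.2]
opening: 0.0002
t 5.2 pos [ 0.5596 -0.2887  0.2421] phi -1.347 tilt turn [ 0.005 -0.005  0.003] F [-1.   0.5 -1.2] open 0.0002 q [-0.59  0.21  1.73  0.    1.2   0.75]
[[0.005,-0.005,0.003,1.6,-1.5,20.1,1.0]]
```

```bash
python3 -m crank '[[0.004,-0.004,0,1.5,-1.5,18,1],[0,0,0,0,0,6,1],[0,0,0,0,0,0,1]]';python3 plan.py .561 -.287 .212 -1.35 1 1
```

```text
t: 5.45
tool_pos: [0.5621, -0.2863, 0.2244]
tool_rot: [3.115, 0.355, 0.013]
contact_force: [-0.8, 0.7, -0.6]
opening: -0.0001
t 5.45 pos [ 0.5621 -0.2863  0.2244] phi -1.344 tilt turn [ 0.007 -0.007  0.006] F [-0.8  0.7 -0.6] open -0.0001 q [-0.59  0.23  1.73  0.    1.17  0.75]
[[0.007,-0.007,0.006,-1.3,0.3,12.4,1.0]]
```

```bash
for i in 1; do python3 -m crank '[[0,0,0,0,0,6,1],[0,0,0,0,0,4,1]]'; python3 -m crank '[[0,0,0,0,0,3,1]]';python3 -m crank '[[0,0,0,0,0,3,1]]';python3 -m crank '[[0,0,0,0,0,3,1]]'; done
```

```text
t: 5.62
tool_pos: [0.5635, -0.2867, 0.2191]
tool_rot: [3.11, 0.356, 0.021]
contact_force: [-1.8, 0.1, 2.4]
opening: -0.0003
t: 5.7
tool_pos: [0.5639, -0.287, 0.2177]
tool_rot: [3.109, 0.356, 0.023]
contact_force: [-1.0, 1.0, 3.4]
opening: -0.0004
t: 5.78
tool_pos: [0.5643, -0.2872, 0.216]
tool_rot: [3.108, 0.356, 0.024]
contact_force: [-3.4, 2.2, 3.5]
opening: 0.0001
t: 5.87
tool_pos: [0.5646, -0.2874, 0.2141]
tool_rot: [3.108, 0.356, 0.025]
contact_force: [-6.8, 4.2, 19.5]
opening: 0.0001
```

```bash
python3 -m crank '[[0,0,0,0,0,3,1]]';python3 -m crank '[[0,0,0,0,0,2,1]]'; python3 - <<'E'
from station import eyes
import cv2
p=eyes.get_image("side");cv2.imwrite("pics/press1.png",cv2.resize(p["image"][190:350,340:540,::-1],(800,640)[:2] and (750,600)))
E
```

```text
t: 5.95
tool_pos: [0.565, -0.2876, 0.214]
tool_rot: [3.109, 0.356, 0.023]
contact_force: [-13.1, 7.4, 26.1]
opening: -0.0002
t: 6.03
tool_pos: [0.5654, -0.2879, 0.2144]
tool_rot: [3.109, 0.357, 0.022]
contact_force: [-3.5, 2.3, 6.6]
opening: -0.0
```

View pics/press1.png

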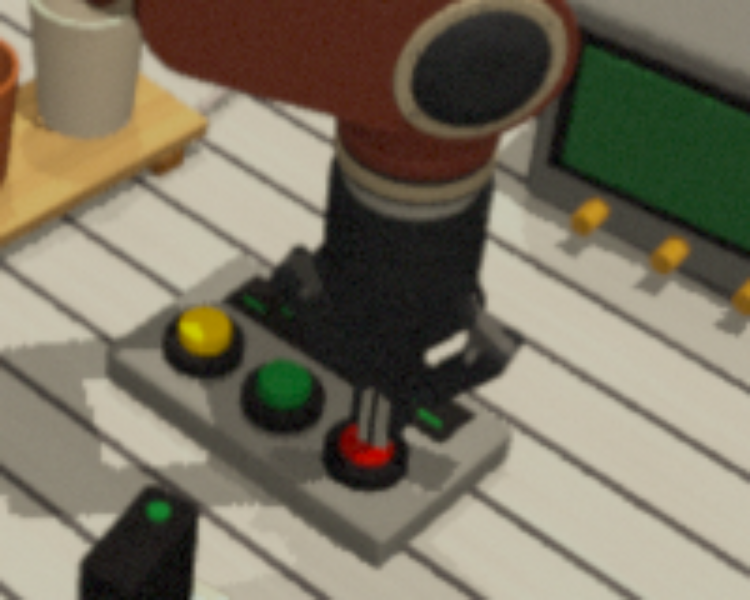

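The side view shows the red cap flush in its housing at (366,445) with the fingers centred on it. Now I lift and go to yellow.

```bash
python3 -m crank '[[0,0,0,0,0,-20,1],[0,0,0,0,0,-20,1],[0,0,0,0,0,0,1]]'; python3 plan.py .561 -.178 .243 -1.35 4 1
```

```text
t: 6.33
tool_pos: [0.5651, -0.2879, 0.2553]
tool_rot: [3.108, 0.356, 0.025]
contact_force: [-0.3, -0.6, 1.1]
opening: -0.0
t 6.33 pos [ 0.5651 -0.2879  0.2553] phi -1.343 tilt turn [ 0.015 -0.014  0.007] F [-0.3 -0.6  1.1] open -0.0 q [-0.59  0.2   1.71  0.    1.21  0.75]
[[0.004,-0.004,0.002,5.2,-27.0,2.8,1.0],[0.004,-0.004,0.002,5.1,-27.0,2.8,1.0],[0.004,-0.004,0.002,5.1,-27.0,2.9,1.0],[0.004,-0.004,0.002,5.0,-27.0,3.0,1.0]]
```

```bash
python3 -m crank '[[0.004,-0.004,0.002,5,-27,2.5,1],[0.004,-0.004,0.002,5,-27,2.5,1],[0.004,-0.004,0.002,5,-27,2.5,1],[0.004,-0.004,0.002,5,-27,2.5,1],[0,0,0,0,0,0,1]]'; python3 plan.py .561 -.178 .223 -1.35 2 1
```

```text
t: 6.75
tool_pos: [0.5609, -0.1772, 0.2421]
tool_rot: [3.121, 0.335, 0.005]
contact_force: [-0.7, 0.4, -0.8]
opening: -0.0002
t 6.75 pos [ 0.5609 -0.1772  0.2421] phi -1.357 tilt turn [ 0.003 -0.003 -0.007] F [-0.7  0.4 -0.8] open -0.0002 q [-0.43  0.12  1.83 -0.    1.19  0.92]
[[0.002,-0.001,-0.003,-0.0,0.4,9.6,1.0],[0.002,-0.001,-0.003,-0.0,0.4,9.6,1.0]]
```

```bash
python3 -m crank '[[0.002,-0.001,0,0,0,10,1],[0.002,-0.001,0,0,0,10,1],[0,0,0,0,0,5,1],[0,0,0,0,0,3,1]]'; python3 -m crank '[[0,0,0,0,0,3,1]]';python3 -m crank '[[0,0,0,0,0,3,1]]';python3 -m crank '[[0,0,0,0,0,3,1]]';python3 -m crank '[[0,0,0,0,0,3,1]]'
```

```text
t: 7.08
tool_pos: [0.5622, -0.1776, 0.2138]
tool_rot: [-3.121, -0.337, -0.002]
contact_force: [-15.1, 10.1, 40.5]
opening: -0.0003
t: 7.17
tool_pos: [0.5628, -0.1781, 0.214]
tool_rot: [-3.118, -0.335, 0.003]
contact_force: [-14.0, 10.3, 31.0]
opening: 0.0
t: 7.25
tool_pos: [0.5633, -0.1787, 0.2141]
tool_rot: [-3.114, -0.333, 0.007]
contact_force: [-12.3, 8.6, 23.0]
opening: 0.0002
t: 7.33
tool_pos: [0.5638, -0.1792, 0.2141]
tool_rot: [-3.111, -0.331, 0.011]
contact_force: [-9.7, 7.7, 22.2]
opening: -0.0001
t: 7.42
tool_pos: [0.5643, -0.1797, 0.2141]
tool_rot: [-3.108, -0.329, 0.014]
contact_force: [-10.4, 8.2, 22.2]
opening: -0.0003
```

```bash
python3 -m crank '[[0,0,0,0,0,-20,1],[0,0,0,0,0,-15,1],[0,0,0,0,0,0,1]]'; python3 plan.py .561 -.233 .243 -1.35 2 1
```

```text
t: 7.67
tool_pos: [0.5648, -0.1832, 0.2493]
tool_rot: [-3.109, -0.323, 0.016]
contact_force: [0.3, 0.2, -0.2]
opening: -0.0
t 7.67 pos [ 0.5648 -0.1832  0.2493] phi -1.364 tilt turn [-0.017  0.008 -0.014] F [ 0.3  0.2 -0.2] open -0.0 q [-0.44  0.13  1.8   0.01  1.23  0.92]
[[-0.009,0.004,-0.007,-7.0,24.0,2.8,1.0],[-0.009,0.004,-0.007,-7.1,23.9,3.0,1.0]]
```

```bash
python3 -m crank '[[-0.009,0.004,-0.007,-7,24,3,1],[-0.009,0.004,-0.007,-7,24,3,1],[0,0,0,0,0,0,1]]'; python3 plan.py .561 -.233 .224 -1.35 2 1
```

```text
t: 7.92
tool_pos: [0.561, -0.2362, 0.2404]
tool_rot: [3.12, 0.347, 0.002]
contact_force: [-0.5, 0.1, 0.7]
opening: 0.0001
t 7.92 pos [ 0.561  -0.2362  0.2404] phi -1.349 tilt turn [ 0.003 -0.001  0.001] F [-0.5  0.1  0.7] open 0.0001 q [-0.52  0.17  1.78 -0.    1.19  0.83]
[[0.001,-0.0,0.0,0.4,-1.6,8.2,1.0],[0.001,-0.0,0.0,0.4,-1.6,8.2,1.0]]
```

```bash
python3 -m crank '[[0,0,0,0.5,-1.5,8,1],[0,0,0,0.5,-1.5,6,1],[0,0,0,0,0,3,1],[0,0,0,0,0,3,1]]'; python3 -m crank '[[0,0,0,0,0,3,1]]';python3 -m crank '[[0,0,0,0,0,3,1]]';python3 -m crank '[[0,0,0,0,0,3,1]]';python3 -m crank '[[0,0,0,0,0,3,1]]'
```

```text
t: 8.25
tool_pos: [0.5605, -0.2345, 0.215]
tool_rot: [3.122, 0.341, -0.002]
contact_force: [0.9, -2.5, 4.2]
opening: -0.0006
t: 8.33
tool_pos: [0.561, -0.2346, 0.214]
tool_rot: [3.121, 0.343, -0.005]
contact_force: [-11.9, 4.0, 31.1]
opening: -0.0001
t: 8.42
tool_pos: [0.5615, -0.2346, 0.2141]
tool_rot: [3.121, 0.344, -0.009]
contact_force: [-11.6, 4.0, 24.7]
opening: 0.0
t: 8.5
tool_pos: [0.5619, -0.2345, 0.2142]
tool_rot: [3.121, 0.346, -0.013]
contact_force: [-9.4, 1.5, 18.1]
opening: -0.0004
t: 8.58
tool_pos: [0.5622, -0.2344, 0.2142]
tool_rot: [3.12, 0.348, -0.016]
contact_force: [-8.3, 0.9, 16.6]
opening: -0.0002
```

```bash
python3 -m crank '[[0,0,0,0,0,-30,1],[0,0,0,0,0,-35,1],[0,0,0,0,0,-35,-1]]'; python3 plan.py .388 -.291 .37 -1.35 6 -1
```

```text
t: 8.83
tool_pos: [0.5607, -0.2307, 0.3066]
tool_rot: [-3.111, -0.351, 0.042]
contact_force: [0.7, 0.4, -0.2]
opening: 0.0108
t 8.83 pos [ 0.5607 -0.2307  0.3066] phi -1.347 tilt turn [-0.013  0.026  0.004] F [ 0.7  0.4 -0.2] open 0.0108 q [-0.51  0.09  1.74 -0.01  1.34  0.84]
[[-0.002,0.004,0.001,-30.6,3.3,-9.8,-1.0],[-0.002,0.004,0.001,-30.5,3.3,-9.9,-1.0],[-0.002,0.004,0.001,-30.5,3.3,-10.1,-1.0],[-0.002,0.004,0.001,-30.4,3.4,-10.2,-1.0],[-0.002,0.004,0.001,-30.4,3.4,-10.3,-1.0],[-0.002,0.004,0.001,-30.3,3.5,-10.4,-1.0]]
```

```bash
python3 -m crank '[[-0.002,0.004,0,-30.5,3.5,-10,-1],[-0.002,0.004,0,-30.5,3.5,-10,-1],[-0.002,0.004,0,-30.5,3.5,-10,-1],[-0.002,0.004,0,-30.5,3.5,-10,-1],[-0.002,0.004,0,-30.5,3.5,-10,-1],[-0.002,0.004,0,-29,3.5,-10,-1],[0,0,0,0,0,0,-1],[0,0,0,0,0,0,-1]]'; python3 plan.py .388 -.291 .27 -1.35 4 -1
python3 - <<'E'
from station import ctrl, eyes, spotter
from h import *
o=ctrl.get_obs();p=eyes.get_image("wrist");cv2.imwrite("pics/w2.png",p["image"][:,:,::-1])
for q in ["head","head_grip"]: print(q,[(round(x["confidence"],2),x["centre"]) for x in spotter.mark_of(q,p)[:2]])
import pickle;pickle.dump((o,p),open("w2.pkl","wb"))
E
```

```text
t: 9.5
tool_pos: [0.3861, -0.2895, 0.3779]
tool_rot: [3.112, 0.368, 0.017]
contact_force: [1.7, 0.8, 0.9]
opening: 0.0855
t 9.5 pos [ 0.3861 -0.2895  0.3779] phi -1.335 tilt turn [ 0.009 -0.01   0.015] F [1.7 0.8 0.9] open 0.0855 q [-0.8  -0.29  1.97  0.    1.45  0.54]
[[0.002,-0.002,0.004,0.1,0.3,27.0,-1.0],[0.002,-0.002,0.004,0.2,0.3,27.0,-1.0],[0.002,-0.002,0.004,0.2,0.4,27.0,-1.0],[0.002,-0.002,0.004,0.3,0.4,27.0,-1.0]]
head [(0.89, [0.3858, -0.2912, 0.0029])]
head_grip [(0.75, [0.3896, -0.2899, 0.0912])]
```

View pics/w2.png

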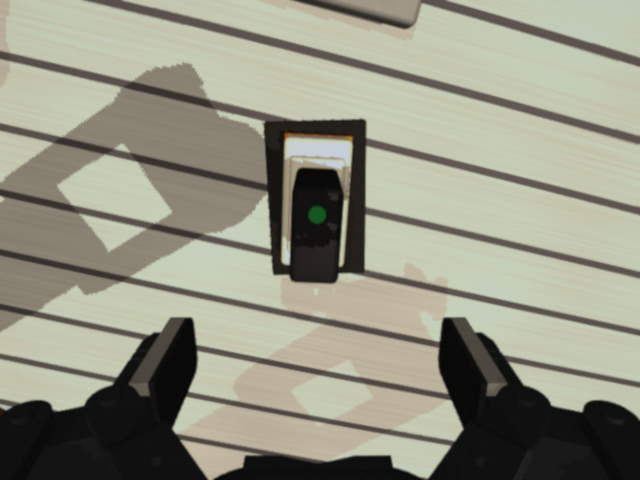

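```bash
python3 - <<'E'
import pickle
from h import *
o,p=pickle.load(open("w2.pkl","rb"))
print("pad",back(p,[(265,122),(366,121),(364,272),(274,273)],.006,o)[:,:2].round(4))
print("top",back(p,[(292,281),(337,282),(344,188),(293,188),(317,214)],.111,o)[:,:2].round(4))
cv2.imwrite("pics/w2c.png",cv2.convertScaleAbs(cv2.resize(p["image"][110:290,245:385,::-1],(560,720)[:2],interpolation=cv2.INTER_CUBIC)[:600],alpha=2.5,beta=20)); 
cv2.imwrite("pics/w2c.png",cv2.convertScaleAbs(cv2.resize(p["image"][110:290,245:385,::-1],(467,600),interpolation=cv2.INTER_CUBIC),alpha=2.5,beta=20))
E
```

```text
pad [[ 0.4357 -0.2385]
 [ 0.4546 -0.3143]
 [ 0.3316 -0.3467]
 [ 0.3128 -0.271 ]]
top [[ 0.3576 -0.2821]
 [ 0.3632 -0.3088]
 [ 0.4202 -0.2983]
 [ 0.4136 -0.2704]
 [ 0.402  -0.2871]]
```

View pics/w2c.png

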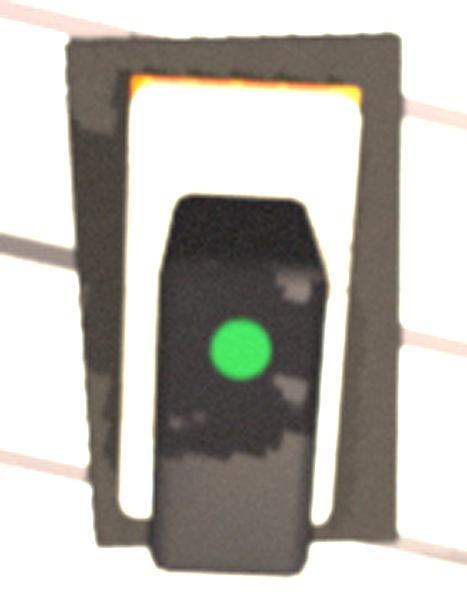

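```bash
python3 - <<'E'
import pickle
from h import *
o,p=pickle.load(open("w2.pkl","rb"))
def show(n,uv,z):
    uv=np.array(uv)/3.335+[245,110]
    w=back(p,uv,z,o)[:,:2]*1000; r=cv2.minAreaRect(w.astype(np.float32))
    d1=w[0]-w[3];d2=w[1]-w[2]
    print(n,w.round(1).tolist(),"c",w.mean(0).round(1),"yaw",np.arctan2(d1[1],d1[0]).round(3),np.arctan2(d2[1],d2[0]).round(3),"len",np.linalg.norm(d1).round(1),"wid",np.linalg.norm(w[0]-w[1]).round(1))
show("foot",[(131,98),(361,98),(332,524),(119,520)],.036)
show("htop",[(161,268),(328,280),(308,574),(153,572)],.111)
E
```

```text
foot [[429.8, -257.0], [441.2, -304.9], [344.0, -323.8], [333.5, -274.7]] c [ 387.1 -290.1] yaw 0.182 0.192 len 97.9 wid 49.3
htop [[412.3, -270.8], [416.8, -298.8], [363.2, -309.0], [357.1, -281.6]] c [ 387.4 -290.1] yaw 0.192 0.188 len 56.2 wid 28.3
```

The wrist view gives the head centre at (0.387, -0.290) and yaw 0.19, from both the foot outline and the handle top, with sizes matching. I'm descending to grip.

```bash
python3 plan.py .3875 -.290 .246 -1.383 6 -1
```

```text
t 9.65 pos [ 0.3873 -0.2892  0.3773] phi -1.333 tilt turn [ 0.007 -0.009  0.05 ] F [ 0.5  0.2 -0.4] open 0.0859 q [-0.8  -0.28  1.97  0.    1.45  0.54]
[[0.001,-0.002,0.008,-0.2,-0.0,21.9,-1.0],[0.001,-0.002,0.008,-0.2,0.0,21.9,-1.0],[0.001,-0.002,0.008,-0.1,0.0,21.9,-1.0],[0.001,-0.002,0.008,-0.1,0.1,21.9,-1.0],[0.001,-0.002,0.008,-0.1,0.1,21.9,-1.0],[0.001,-0.002,0.008,-0.0,0.1,21.9,-1.0]]
```

```bash
python3 -m crank '[[0.001,-0.002,0.01,0,0,22,-1],[0.001,-0.002,0.01,0,0,22,-1],[0.001,-0.002,0.01,0,0,22,-1],[0.001,-0.002,0.01,0,0,22,-1],[0.001,-0.002,0.01,0,0,20,-1],[0,0,0,0,0,0,-1]]'; python3 plan.py .3875 -.290 .246 -1.383 1 -1
```

```text
t: 10.15
tool_pos: [0.3937, -0.2864, 0.2633]
tool_rot: [-3.126, -0.307, 0.002]
contact_force: [0.2, -0.1, -0.8]
opening: 0.0857
t 10.15 pos [ 0.3937 -0.2864  0.2633] phi -1.375 tilt turn [-0.     0.001  0.008] F [ 0.2 -0.1 -0.8] open 0.0857 q [-0.78 -0.15  2.05 -0.    1.24  0.59]
[[-0.0,0.001,0.008,-6.7,2.4,17.3,-1.0]]
```

```bash
python3 -m crank '[[0,0,0.004,-3.5,1.5,9,-1],[0,0,0.004,-3.5,1.5,8,-1],[0,0,0,0,0,0,-1]]'; python3 plan.py .3875 -.290 .246 -1.383 1 -1
```

```text
t: 10.4
tool_pos: [0.3886, -0.2899, 0.2444]
tool_rot: [-3.125, -0.3, 0.004]
contact_force: [1.0, 0.4, 0.1]
opening: 0.0857
t 10.4 pos [ 0.3886 -0.2899  0.2444] phi -1.379 tilt turn [-0.002  0.002  0.004] F [1.  0.4 0.1] open 0.0857 q [-0.79 -0.13  2.07 -0.    1.2   0.59]
[[-0.002,0.002,0.004,-1.1,-0.1,-1.6,-1.0]]
```

```bash
python3 -m crank '[[0,0,0,-1,0,-1,1],[0,0,0,0,0,0,1],[0,0,0,0,0,0,1],[0,0,0,0,0,0,1],[0,0,0,0,0,0,1],[0,0,0,0,0,0,1]]' 80; python3 -m crank '[[0,0,0,0,0,-15,1],[0,0,0,0,0,-20,1],[0,0,0,0,0,-20,1]]'; python3 plan.py .39 -.289 .38 -1.383 4 1
python3 - <<'E'
from station import ctrl, eyes
import cv2
for n in("side","wrist"):
    p=eyes.get_image(n);cv2.imwrite(f"pics/g_{n}.png",p["image"][:,:,::-1])
E
```

```text
t: 10.9
tool_pos: [0.3884, -0.2914, 0.2492]
tool_rot: [3.125, 0.299, 0.003]
contact_force: [-0.5, 0.5, -2.7]
opening: 0.0291
t: 11.15
tool_pos: [0.3861, -0.2891, 0.2984]
tool_rot: [-3.118, -0.299, 0.012]
contact_force: [0.5, 0.6, -3.4]
opening: 0.0289
t 11.15 pos [ 0.3861 -0.2891  0.2984] phi -1.38 tilt turn [-0.01   0.007  0.003] F [ 0.5  0.6 -3.4] open 0.0289 q [-0.8  -0.2   2.04 -0.    1.32  0.58]
[[-0.002,0.002,0.001,0.8,-0.0,-20.4,1.0],[-0.002,0.002,0.001,0.8,0.0,-20.4,1.0],[-0.002,0.002,0.001,0.9,0.1,-20.4,1.0],[-0.002,0.002,0.001,0.9,0.1,-20.4,1.0]]
```

View pics/g_side.png

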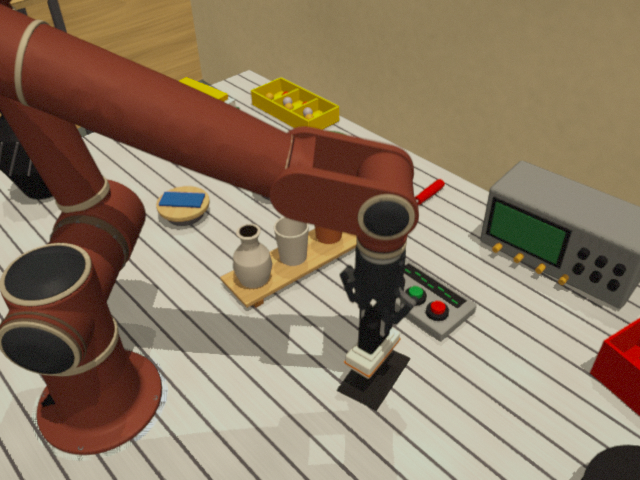

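View pics/g_wrist.png

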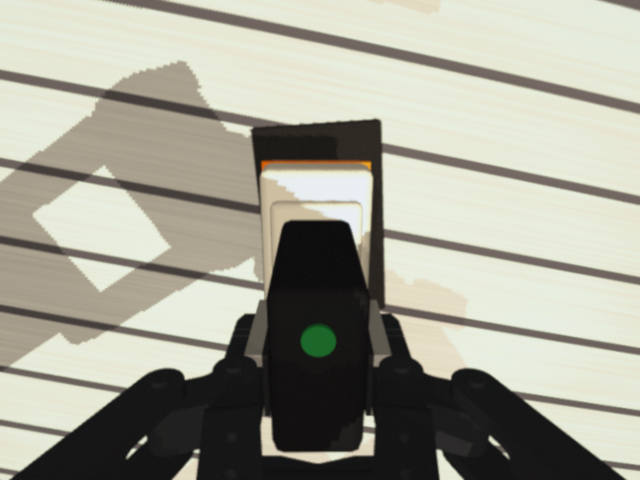

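Gripped and lifted: the head hangs level in the fingers, its foot clear of the pad, opening 29 mm. Next I raise it above the pot height.

```bash
python3 -m crank '[[-0.002,0.002,0,1,0,-28,1],[-0.002,0.002,0,1,0,-34,1],[-0.002,0.002,0,1,0,-34,1],[-0.002,0.002,0,1,0,-34,1],[0,0,0,0,0,-10,1]]' ; python3 plan.py .45 .02 .44 -0.38 14 1
```

```text
t: 11.67
tool_pos: [0.3898, -0.2881, 0.4345]
tool_rot: [-3.119, -0.298, 0.007]
contact_force: [2.1, -0.3, -1.7]
opening: 0.0289
t 11.67 pos [ 0.3898 -0.2881  0.4345] phi -1.38 tilt turn [-0.01  -0.001 -1.   ] F [ 2.1 -0.3 -1.7] open 0.0289 q [-0.79 -0.31  1.89  0.    1.57  0.59]
[[-0.001,-0.0,-0.071,8.4,-20.8,-0.2,1.0],[-0.001,-0.0,-0.071,9.9,-20.1,-0.2,1.0],[-0.001,-0.0,-0.071,11.3,-19.4,-0.3,1.0],[-0.001,-0.0,-0.071,12.6,-18.5,-0.3,1.0],[-0.001,-0.0,-0.071,13.9,-17.6,-0.3,1.0],[-0.001,-0.0,-0.071,15.1,-16.6,-0.3,1.0],[-0.001,-0.0,-0.071,16.3,-15.4,-0.3,1.0],[-0.001,-0.0,-0.071,17.3,-14.2,-0.3,1.0]]
[[-0.001,-0.0,-0.071,18.3,-13.0,-0.3,1.0],[-0.001,-0.0,-0.071,19.2,-11.6,-0.4,1.0],[-0.001,-0.0,-0.071,20.0,-10.2,-0.4,1.0],[-0.001,-0.0,-0.071,20.6,-8.8,-0.4,1.0],[-0.001,-0.0,-0.071,21.2,-7.3,-0.4,1.0],[-0.001,-0.0,-0.071,21.7,-5.7,-0.4,1.0]]
```

```bash
python3 -m crank '[[0,0,-0.07,8.5,-21,0,1],[0,0,-0.07,10,-20,0,1],[0,0,-0.07,11.5,-19.5,0,1],[0,0,-0.07,12.5,-18.5,0,1],[0,0,-0.07,14,-17.5,0,1],[0,0,-0.07,15,-16.5,0,1]]' ; python3 plan.py .45 .02 .44 -0.38 8 1
python3 - <<'E'
from station import ctrl, eyes
import cv2
p=eyes.get_image("side");cv2.imwrite(f"pics/c_side.png",p["image"][:,:,::-1])
E
```

```text
t: 12.17
tool_pos: [0.4159, -0.1551, 0.4267]
tool_rot: [-2.981, -0.956, 0.012]
contact_force: [-0.1, -0.6, -3.0]
opening: 0.0289
t 12.17 pos [ 0.4159 -0.1551  0.4267] phi -0.95 tilt turn [-0.014 -0.    -0.57 ] F [-0.1 -0.6 -3. ] open 0.0289 q [-0.53 -0.41  1.98  0.    1.58  0.42]
[[-0.002,-0.0,-0.071,16.2,-15.3,-1.5,1.0],[-0.002,-0.0,-0.071,17.2,-14.2,-1.5,1.0],[-0.002,-0.0,-0.071,18.2,-12.9,-1.6,1.0],[-0.002,-0.0,-0.071,19.1,-11.6,-1.6,1.0],[-0.002,-0.0,-0.071,19.9,-10.2,-1.6,1.0],[-0.002,-0.0,-0.071,20.5,-8.7,-1.6,1.0],[-0.002,-0.0,-0.071,21.1,-7.2,-1.6,1.0],[-0.002,-0.0,-0.071,21.6,-5.7,-1.7,1.0]]
```

View pics/c_side.png

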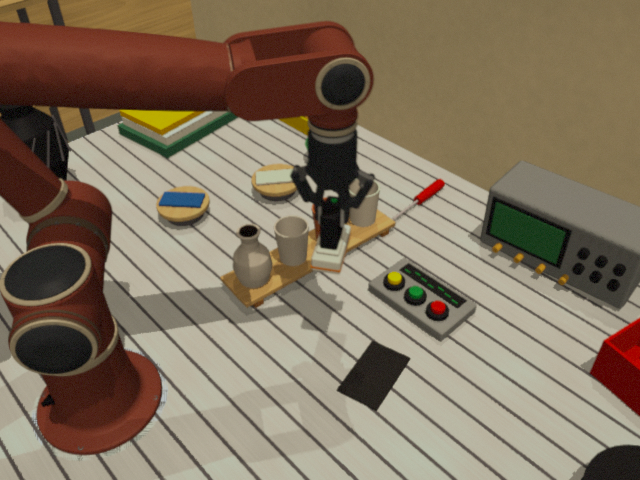

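```bash
python3 -m crank '[[-0.002,0,-0.07,16,-15.5,-4,1],[-0.002,0,-0.07,17,-14,-4,1],[-0.002,0,-0.07,18,-13,-4,1],[-0.002,0,-0.07,19,-11.5,-4,1],[-0.002,0,-0.07,20,-10,-4,1],[-0.002,0,-0.07,20.5,-8.5,-4,1],[-0.002,0,-0.07,21,-7,-4,1],[-0.002,0,-0.07,21.5,-5.5,-4,1]]' ; python3 plan.py .398 .339 .44 0.72 16 1
```

```text
t: 12.88
tool_pos: [0.4484, 0.028, 0.4376]
tool_rot: [-2.57, -1.771, 0.022]
contact_force: [1.0, -0.3, -3.1]
opening: 0.029
t 12.88 pos [0.4484 0.028  0.4376] phi -0.364 tilt turn [-0.023 -0.013 -1.084] F [ 1.  -0.3 -3.1] open 0.029 q [-0.1  -0.4   1.96  0.01  1.61  0.26]
[[-0.001,-0.001,-0.068,17.0,-9.9,0.1,1.0],[-0.001,-0.001,-0.068,17.7,-8.7,0.1,1.0],[-0.001,-0.001,-0.068,18.2,-7.5,0.0,1.0],[-0.001,-0.001,-0.068,18.7,-6.2,0.0,1.0],[-0.001,-0.001,-0.068,19.1,-4.9,-0.0,1.0],[-0.001,-0.001,-0.068,19.3,-3.6,-0.0,1.0],[-0.001,-0.001,-0.068,19.6,-2.3,-0.1,1.0],[-0.001,-0.001,-0.068,19.7,-1.0,-0.1,1.0]]
[[-0.001,-0.001,-0.068,19.7,0.3,-0.1,1.0],[-0.001,-0.001,-0.068,19.6,1.7,-0.1,1.0],[-0.001,-0.001,-0.068,19.5,3.0,-0.1,1.0],[-0.001,-0.001,-0.068,19.2,4.3,-0.1,1.0],[-0.001,-0.001,-0.068,18.9,5.6,-0.1,1.0],[-0.001,-0.001,-0.068,18.5,6.9,-0.1,1.0],[-0.001,-0.001,-0.068,17.9,8.1,-0.1,1.0],[-0.001,-0.001,-0.068,17.4,9.3,-0.2,1.0]]
```

```bash
python3 -m crank '[[-0.002,-0.001,-0.068,17,-10,-1,1],[-0.002,-0.001,-0.068,17.5,-8.5,-1,1],[-0.002,-0.001,-0.068,18,-7.5,-1,1],[-0.002,-0.001,-0.068,18.5,-6,-1,1],[-0.002,-0.001,-0.068,19,-5,-1,1],[-0.002,-0.001,-0.068,19.5,-3.5,-1,1],[-0.002,-0.001,-0.068,19.5,-2.5,-1,1],[-0.002,-0.001,-0.068,19.5,-1,-1,1]]' ; python3 plan.py .398 .339 .43 0.72 8 1
```

```text
t: 13.55
tool_pos: [0.4202, 0.1895, 0.426]
tool_rot: [-1.969, -2.421, 0.035]
contact_force: [0.5, 0.4, -3.5]
opening: 0.0292
t 13.55 pos [0.4202 0.1895 0.426 ] phi 0.205 tilt turn [-0.029 -0.01  -0.515] F [ 0.5  0.4 -3.5] open 0.0292 q [ 0.26 -0.36  1.95  0.    1.59  0.06]
[[-0.004,-0.001,-0.064,18.9,1.1,-0.5,1.0],[-0.004,-0.001,-0.064,18.8,2.3,-0.5,1.0],[-0.004,-0.001,-0.064,18.6,3.5,-0.5,1.0],[-0.004,-0.001,-0.064,18.3,4.7,-0.5,1.0],[-0.004,-0.001,-0.064,18.0,5.9,-0.5,1.0],[-0.004,-0.001,-0.064,17.5,7.0,-0.5,1.0],[-0.004,-0.001,-0.064,17.1,8.1,-0.5,1.0],[-0.004,-0.001,-0.064,16.5,9.2,-0.5,1.0]]
```

```bash
python3 - <<'E'
from station import ctrl, eyes
from h import *
o=ctrl.get_obs();p=eyes.get_image("wrist");cv2.imwrite(f"pics/w3.png",p["image"][:,:,::-1])
hsv=cv2.cvtColor(p["image"],cv2.COLOR_RGB2HSV);H,S,V=[hsv[...,i].astype(int) for i in range(3)]
m=blob((H>95)&(H<130)&(S>120));v,u=np.nonzero(m);print(u.min(),u.max(),v.min(),v.max(),rect(p,m,.048,o))
E
```

```text
311 401 0 66 {'c': (0.409, 0.3239), 'mean': array([0.4108, 0.318 ]), 'size': (53.3, 48.1), 'yaw': -0.839, 'n': 3823}
```

View pics/w3.png

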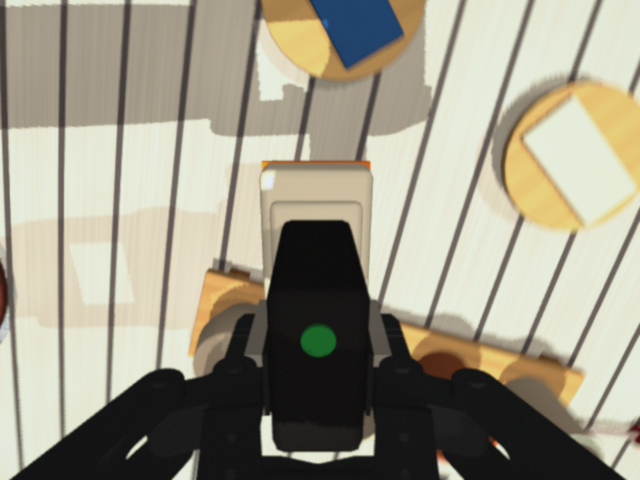

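Tile at (355,30) is only partly in view, with the head's foot at (316,165). I move half way and look again with the whole tile in view.

```bash
python3 -m crank '[[-0.006,-0.002,-0.064,19,1,-2,1],[-0.006,-0.002,-0.064,19,2,-2,1],[-0.006,-0.002,-0.064,18.5,3.5,-2,1],[-0.006,-0.002,-0.064,0,0,0,1]]'; python3 - <<'E'
from station import ctrl, eyes
from h import *
o=ctrl.get_obs();p=eyes.get_image("wrist");cv2.imwrite(f"pics/w4.png",p["image"][:,:,::-1])
hsv=cv2.cvtColor(p["image"],cv2.COLOR_RGB2HSV);H,S,V=[hsv[...,i].astype(int) for i in range(3)]
m=blob((H>95)&(H<130)&(S>120));v,u=np.nonzero(m);print(u.min(),u.max(),v.min(),v.max(),rect(p,m,.048,o))
E
python3 plan.py .398 .339 .38 0.72 6 1
```

```text
t: 13.93
tool_pos: [0.4094, 0.2505, 0.4215]
tool_rot: [-1.628, -2.673, 0.02]
contact_force: [1.1, 0.0, -4.4]
opening: 0.0293
319 406 13 158 {'c': (0.3959, 0.3379), 'mean': array([0.3947, 0.3395]), 'size': (97.5, 47.7), 'yaw': -0.841, 'n': 8433}
t 13.98 pos [0.4095 0.2496 0.4206] phi 0.478 tilt turn [-0.018 -0.004 -0.242] F [-0.8 -0.7 -4.3] open 0.0293 q [ 0.39 -0.31  1.92  0.    1.55 -0.09]
[[-0.003,-0.001,-0.04,14.1,5.3,6.7,1.0],[-0.003,-0.001,-0.04,13.9,5.8,6.7,1.0],[-0.003,-0.001,-0.04,13.6,6.4,6.7,1.0],[-0.003,-0.001,-0.04,13.4,6.9,6.7,1.0],[-0.003,-0.001,-0.04,13.1,7.4,6.7,1.0],[-0.003,-0.001,-0.04,12.8,7.9,6.8,1.0]]
```

View pics/w4.png

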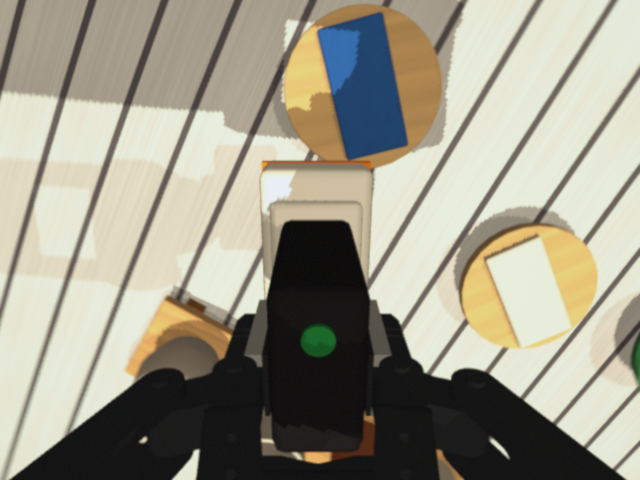

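```bash
python3 - <<'E'
from h import *
from station import eyes
p=eyes.get_image("wrist");im=p["image"][140:300,240:400,::-1]
cv2.imwrite("pics/w5c.png",cv2.convertScaleAbs(cv2.resize(im,(600,600),interpolation=cv2.INTER_CUBIC),alpha=1.3,beta=30))
cv2.imwrite("pics/s5.png",eyes.get_image("side")["image"][:,:,::-1])
M=p["mount"]
def bt(uv,z):
    n=cv2.undistortPoints(np.array(uv,float).reshape(-1,1,2),cam(p),p["dist"]).reshape(-1,2)
    d=np.c_[n,np.ones(len(n))]@M[:3,:3].T;c=M[:3,3]
    return (c+d*((z-c[2])/d[:,2])[:,None])*1000
for L in(.236,.240,.244,.248):
    print(L,"top edge",bt([(262,169),(371.5,168)],L-.03).round(1).tolist(),"bottom edge",bt([(262,161.5),(371,161.5)],L).round(1).tolist())
E
```

```text
0.236 top edge [[52.3, -23.2, 206.0], [52.7, 21.7, 206.0]] bottom edge [[50.3, -27.0, 236.0], [50.3, 25.1, 236.0]]
0.24 top edge [[51.5, -23.8, 210.0], [52.0, 22.2, 210.0]] bottom edge [[49.7, -27.5, 240.0], [49.7, 25.6, 240.0]]
0.244 top edge [[50.8, -24.3, 214.0], [51.2, 22.7, 214.0]] bottom edge [[49.0, -28.1, 244.0], [49.0, 26.1, 244.0]]
0.248 top edge [[50.0, -24.8, 218.0], [50.5, 23.2, 218.0]] bottom edge [[48.3, -28.6, 248.0], [48.3, 26.6, 248.0]]
```

View pics/w5c.png

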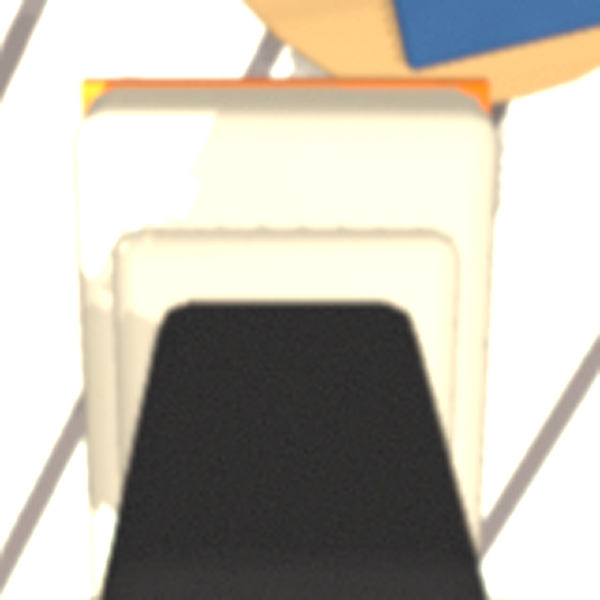

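View pics/s5.png

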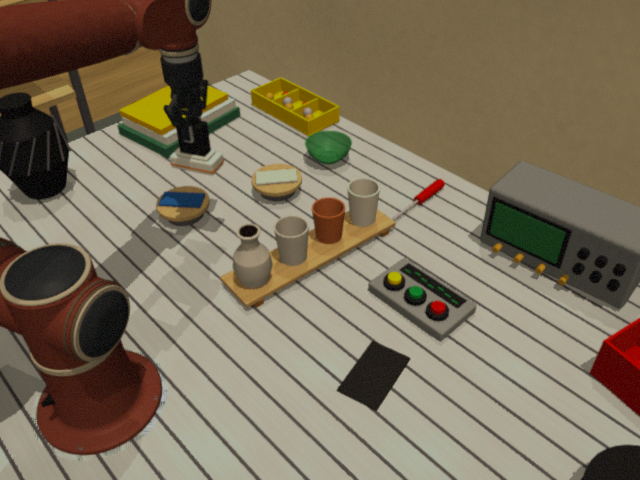

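```bash
python3 -m crank '[[-0.004,-0.001,-0.04,14,5.5,6,1],[-0.004,-0.001,-0.04,14,6,6,1],[-0.004,-0.001,-0.04,13.5,6.5,6,1],[-0.004,-0.001,-0.04,13.5,7,6,1],[-0.004,-0.001,-0.04,13,7.5,6,1],[-0.004,-0.001,-0.04,12,8,6,1]]';python3 plan.py .397 .3387 .34 0.726 3 1
```

```text
t: 14.58
tool_pos: [0.4031, 0.3351, 0.3797]
tool_rot: [1.328, 2.84, 0.001]
contact_force: [0.2, 0.4, -3.4]
opening: 0.0288
t 14.58 pos [0.4031 0.3351 0.3797] phi 0.696 tilt turn [ 0.003  0.005 -0.03 ] F [ 0.2  0.4 -3.4] open 0.0288 q [ 0.55 -0.17  1.87 -0.    1.44 -0.14]
[[0.001,0.002,-0.01,2.3,-0.8,13.2,1.0],[0.001,0.002,-0.01,2.3,-0.8,13.2,1.0],[0.001,0.002,-0.01,2.3,-0.8,13.2,1.0]]
```

```bash
python3 -m crank '[[0,0.001,-0.01,2.5,-1,13,1],[0,0.001,-0.01,2.5,-1,13,1],[0,0.001,-0.01,2,-0.5,13,1],[0,0,0,0,0,0,1],[0,0,0,0,0,0,1]]';python3 plan.py .397 .3387 .315 0.726 3 1
python3 - <<'E'
from h import *
from station import eyes,ctrl
import pickle
o=ctrl.get_obs();s=eyes.get_image("side");t=eyes.get_image("top");w=eyes.get_image("wrist")
pickle.dump((o,s,t,w),open("s6.pkl","wb"))
a=cv2.resize(s["image"][120:240,130:250,::-1],(600,600),interpolation=cv2.INTER_CUBIC)
cv2.imwrite("pics/s6.png",cv2.convertScaleAbs(a,alpha=1.5))
cv2.imwrite("pics/w6.png",w["image"][:,:,::-1]);cv2.imwrite("pics/t6.png",cv2.convertScaleAbs(cv2.resize(t["image"][240:380,60:200,::-1],(600,600),interpolation=cv2.INTER_CUBIC),alpha=1.5))
E
```

```text
t: 15.0
tool_pos: [0.3965, 0.3367, 0.3322]
tool_rot: [-1.297, -2.86, 0.009]
contact_force: [1.0, 0.6, -3.2]
opening: 0.029
t 15.0 pos [0.3965 0.3367 0.3322] phi 0.719 tilt turn [-0.006  0.001 -0.007] F [ 1.   0.6 -3.2] open 0.029 q [ 0.56 -0.14  1.93 -0.    1.36 -0.16]
[[-0.002,0.0,-0.002,0.4,0.6,5.7,1.0],[-0.002,0.0,-0.002,0.4,0.6,5.7,1.0],[-0.002,0.0,-0.002,0.4,0.6,5.7,1.0]]
```

View pics/s6.png

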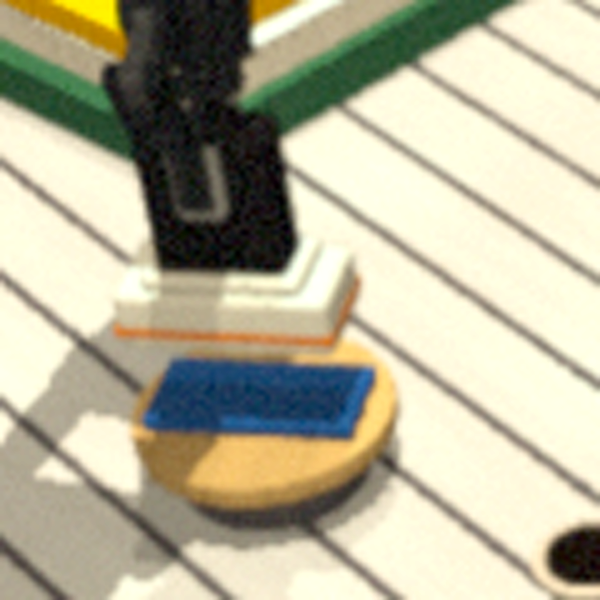

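View pics/w6.png

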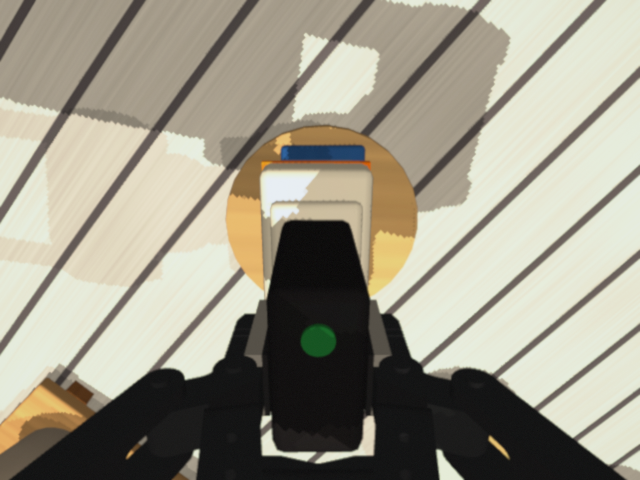

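```bash
python3 - <<'E'
from h import *
import pickle
o,s,t,w=pickle.load(open("s6.pkl","rb"))
def box(c,yaw,z):
    d=np.array([[50,25],[50,-25],[-50,-25],[-50,25]])/1000;R=np.array([[np.cos(yaw),-np.sin(yaw)],[np.sin(yaw),np.cos(yaw)]])
    return np.c_[d@R.T+c,np.full(4,z)]
def proj(p,P):
    return cv2.projectPoints(P,p["rvec"] ,p["tvec"],cam(p),p["dist"])[0].reshape(-1,2)
T=cv2.Rodrigues(o["tool_rot"])[0]
def head(L,zt):
    d=np.array([[50,25],[50,-25],[-50,-25],[-50,25]])/1000
    return np.c_[d,np.full(4,L-zt)]@T.T+o["tool_pos"]
img=cv2.convertScaleAbs(cv2.resize(s["image"][120:240,130:250,::-1],(600,600),interpolation=cv2.INTER_CUBIC),alpha=1.5)
it=cv2.convertScaleAbs(cv2.resize(t["image"][260:380,60:180,::-1],(600,600),interpolation=cv2.INTER_CUBIC),alpha=1.5)
for im,p,off in((img,s,(130,120)),(it,t,(60,260))):
  for P,col in((head(.242,0),(255,0,255)),(head(.242,.03),(0,255,0)),(box(np.array([.397,.3387]),-.845,.048),(0,255,255))):
    uv=((proj(p,P)-off+.5)*5-.5).round().astype(int); cv2.polylines(im,[uv],True,col,1); print(uv.tolist())
cv2.imwrite("pics/s7.png",img);cv2.imwrite("pics/t7.png",it)
E
```

```text
[[156, 284], [122, 347], [337, 357], [365, 293]]
[[143, 230], [109, 293], [327, 302], [356, 239]]
[[376, 362], [350, 427], [139, 418], [170, 353]]
[[136, 325], [226, 438], [454, 246], [363, 134]]
[[100, 327], [192, 444], [428, 245], [334, 130]]
[[391, 135], [478, 241], [261, 427], [174, 319]]
```

View pics/s7.png

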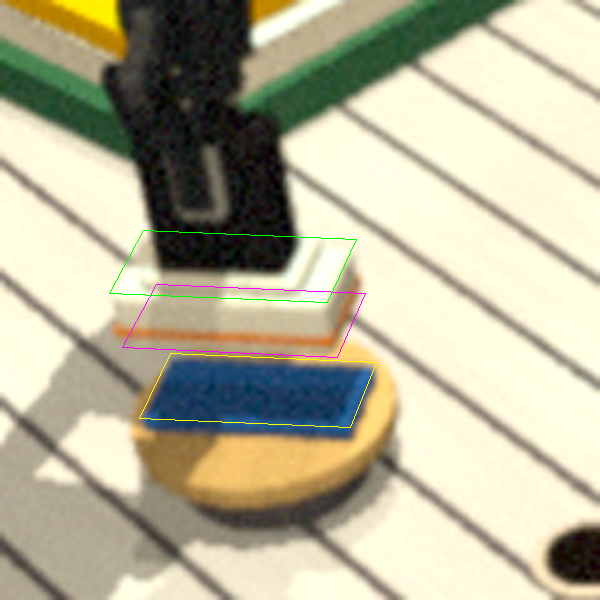

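View pics/t7.png

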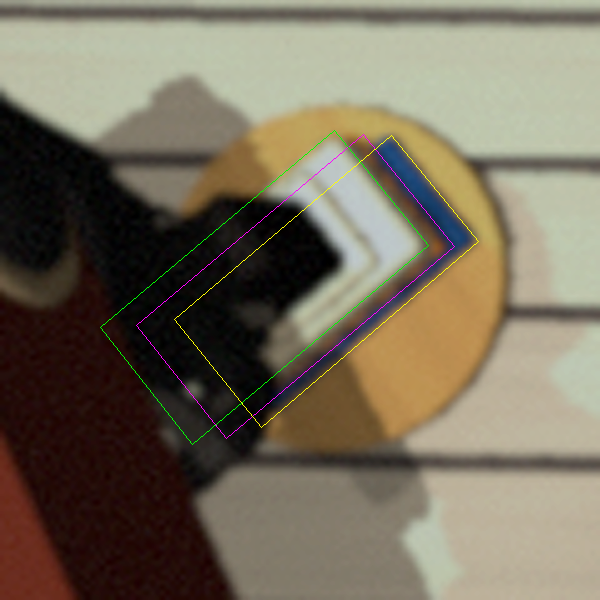

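Side overlay: the tile model fits, and the head's underside sits about 3 mm higher than I assumed, so the TCP-to-underside distance is about 0.239 m. The top overlay fits. I'm going down in steps.

```bash
python3 -m crank '[[-0.002,0,-0.002,0.5,0.5,6,1],[-0.002,0,-0.002,0.5,0.5,6,1],[-0.002,0,-0.002,0,0.5,4,1]]';python3 -m crank '[[0,0,0,0,0,0,1]]'; python3 -m crank '[[0,0,0,0,0,0,1]]';python3 plan.py .397 .3387 .299 0.726 3 1
```

```text
t: 15.4
tool_pos: [0.3986, 0.339, 0.3202]
tool_rot: [1.287, 2.858, 0.012]
contact_force: [-0.5, 0.6, -3.6]
opening: 0.0292
t: 15.48
tool_pos: [0.3985, 0.3389, 0.3193]
tool_rot: [1.287, 2.859, 0.011]
contact_force: [-0.2, -0.2, -3.1]
opening: 0.0292
t: 15.57
tool_pos: [0.3985, 0.339, 0.3192]
tool_rot: [1.287, 2.859, 0.011]
contact_force: [-0.0, -0.6, -3.2]
opening: 0.029
t 15.57 pos [0.3985 0.339  0.3192] phi 0.724 tilt turn [ 0.009  0.003 -0.002] F [-0.  -0.6 -3.2] open 0.029 q [ 0.56 -0.13  1.93 -0.    1.33 -0.16]
[[0.003,0.001,-0.001,0.3,-0.5,6.7,1.0],[0.003,0.001,-0.001,0.3,-0.5,6.7,1.0],[0.003,0.001,-0.001,0.3,-0.5,6.7,1.0]]
```

Stable with no drift. Next, 14 mm down, then a look.

```bash
python3 -m crank '[[0.003,0.001,0,0.3,-0.5,5,1],[0.003,0.001,0,0.3,-0.5,5,1],[0,0,0,0,0,3,1],[0,0,0,0,0,0,1],[0,0,0,0,0,0,1]]';python3 plan.py .397 .3387 .299 0.726 1 1
cat > ov.py <<'E'
from h import *
from station import eyes,ctrl
import sys
k=sys.argv[1];L=float(sys.argv[2])
o=ctrl.get_obs();s=eyes.get_image("side");t=eyes.get_image("top")
def box(c,yaw,z):
    d=np.array([[50,25],[50,-25],[-50,-25],[-50,25]])/1000;R=np.array([[np.cos(yaw),-np.sin(yaw)],[np.sin(yaw),np.cos(yaw)]])
    return np.c_[d@R.T+c,np.full(4,z)]
T=cv2.Rodrigues(o["tool_rot"])[0]
d=np.array([[50,25],[50,-25],[-50,-25],[-50,25]])/1000
head=lambda zt:np.c_[d,np.full(4,L-zt)]@T.T+o["tool_pos"]
for n,p,off in(("s",s,(145,145)),("t",t,(75,270))):
  im=cv2.convertScaleAbs(cv2.resize(p["image"][off[1]:off[1]+100,off[0]:off[0]+100,::-1],(600,600),interpolation=cv2.INTER_CUBIC),alpha=1.5)
  cv2.imwrite(f"pics/{n}{k}raw.png",im)
  for P,col in((head(0),(255,0,255)),(head(.03),(0,255,0)),(box(np.array([.397,.3387]),-.845,.048),(0,255,255))):
    uv=cv2.projectPoints(P,p["rvec"],p["tvec"],cam(p),p["dist"])[0].reshape(-1,2)
    cv2.polylines(im,[((uv-off+.5)*6-.5).round().astype(int)],True,col,1)
  cv2.imwrite(f"pics/{n}{k}.png",im)
E
python3 ov.py 8 .239
```

```text
t: 15.98
tool_pos: [0.3974, 0.3389, 0.3049]
tool_rot: [1.289, 2.863, 0.003]
contact_force: [0.1, -0.2, -2.6]
opening: 0.029
t 15.98 pos [0.3974 0.3389 0.3049] phi 0.725 tilt turn [ 0.002  0.001 -0.001] F [ 0.1 -0.2 -2.6] open 0.029 q [ 0.56 -0.11  1.94 -0.    1.31 -0.16]
[[0.002,0.001,-0.001,0.1,-0.4,5.9,1.0]]
```

View pics/s8.png

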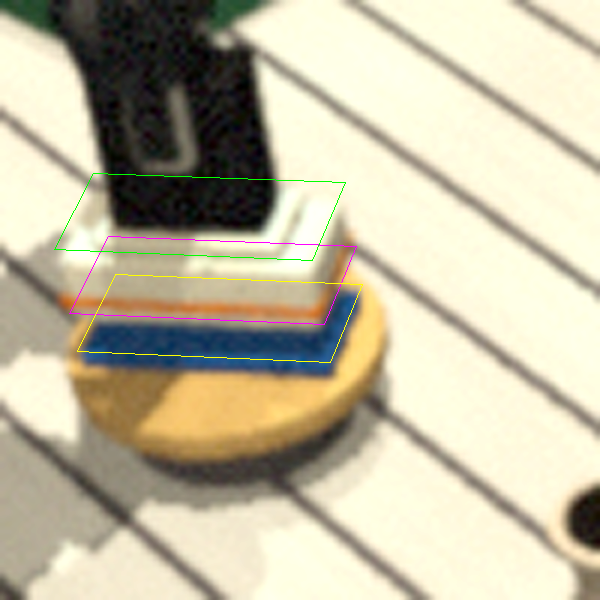

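View pics/t8.png

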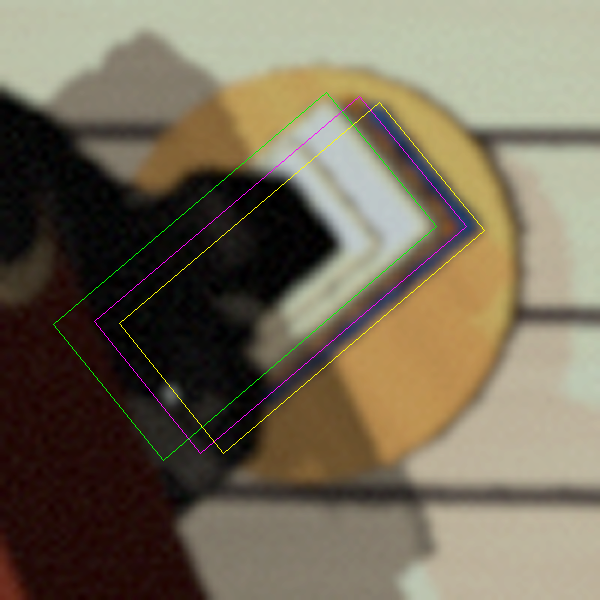

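Both overlays match to about 2 mm: centred, gap about 18 mm. Going down 6.5 mm more.

```bash
python3 -m crank '[[0.002,0.001,0,0,-0.3,3,1],[0,0,0,0,0,3,1],[0,0,0,0,0,0,1],[0,0,0,0,0,0,1],[0,0,0,0,0,0,1]]';python3 plan.py .397 .3387 .298 0.726 1 1;python3 ov.py 9 .239
```

```text
t: 16.5
tool_pos: [0.3973, 0.3388, 0.299]
tool_rot: [1.29, 2.864, 0.002]
contact_force: [-0.2, -1.4, -3.5]
opening: 0.0291
t 16.5 pos [0.3973 0.3388 0.299 ] phi 0.725 tilt turn [ 0.002 -0.    -0.001] F [-0.2 -1.4 -3.5] open 0.0291 q [ 0.56 -0.1   1.95  0.    1.3  -0.16]
[[0.002,-0.0,-0.001,0.1,-0.3,1.0,1.0]]
```

View pics/s9.png

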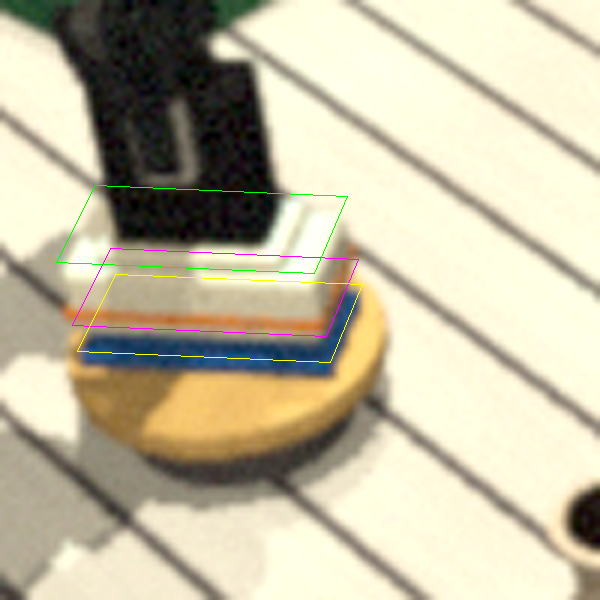

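View pics/t9.png

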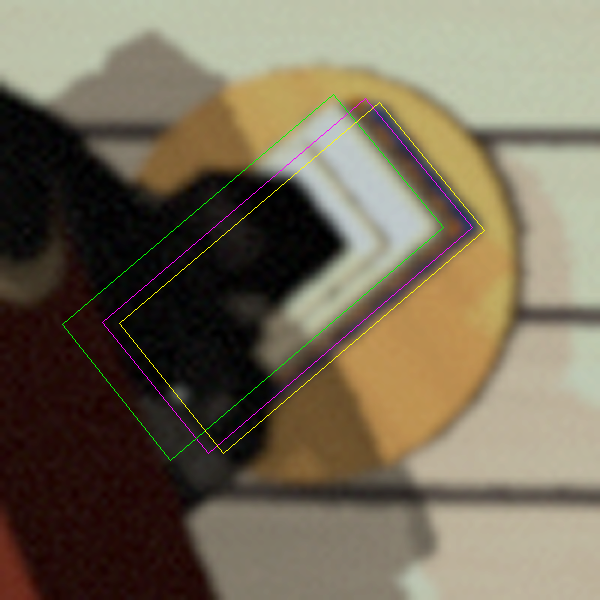

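The head sits about 12 mm over the tile, aligned in both views, and the arm is still. I'm handing in.

```bash
python3 - <<'E'
from station import ctrl
print(ctrl.finish_job()); o=ctrl.get_obs(); print(o["t"],o["tool_pos"],o["opening"])
E
```

```text
the job is handed in; nothing more can be done
None
the job is handed in; nothing more can be done
```

I pressed red, yellow and green in that order, then gripped the head and carried it over the rack. I handed in at about 16.6 s with it held still over the blue tile; no verdict was reported.

**Keys:** Each press met a hard stop at the same tool height. The side view showed the red cap flush in its housing. The force peaked at about 44 N on yellow, with only the fingertips touching. I read the 40 N limit as not covering the fingers, but I could not confirm that.

**Carry:** The head's underside was about 0.18 to 0.20 m up over the rack. I did not measure the pots again afterwards. They looked undisturbed in the side picture taken just after crossing.

**Final pose:**
- **Grip:** the fingers were 29 mm apart on the handle.
- **Alignment:** centred within about 2 mm and parallel within about 0.01 rad in the last top and side overlays. The tool was tilted about 0.002 rad.
- **Gap to the tile:** about 12 mm. My grip estimate first gave about 9 mm. I used the side camera, which put the underside about 3 mm higher, and either value is within the limits.

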